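Unscrew the winged cap of the sample jar and lay it by in the tray

ROBOT

A 6-joint arm with a two-finger parallel gripper is mounted at the origin on the work surface. World frame = base frame: x ahead of the robot, y to its left, z up, the work surface at z = 0. Lengths are in m, angles in rad, forces in N, time in s.
With the tool pointing down it reaches from about 0.275 to 0.85 m from the base axis. Payload 5.2 kg.
Tool frame: the origin (TCP) lies on the front face of the gripper's body, between the roots of the fingers; the fingertips stand 73 mm ahead of it and the grasp point (between the pads) lies arm.grip_point_offset ahead of it (arm.grip_point_offset is the distance from the TCP to the grasp point, in m); z points along the fingers, x is the direction in which the jaws open and shut, and the axes are right-handed (so a half turn about z gives the same grasp; the last joint's range is limited). The gripper opens to 85 mm and grips with 20 to 120 N. Pads are 22 mm wide; open, the fingers measure 114 mm over their backs; the gripper's body (76 mm by 85 mm) begins 54 mm behind the grasp point. The pads swing forward as they close: fully open they stand 13 mm farther back than shut.
Start: joints at [-1.333, 0.259, 1.535, -0, 1.348, -0.203], TCP at [0.235, -0.497, 0.304] pointing down, gripper open.
Joint ranges: [-3.14, 3.14], [-0.91, 2.08], [0.19, 2.58], [-1.22, 4.36], [0.22, 2.71], [-3.12, 3.12]. Speed limits (rad/s): [2.57, 2.57, 3.14, 3.14, 3.14, 3.14].

INTERFACE

Orientations are given as [roll, pitch, yaw] about the fixed x, y, z axes, in that order (R = Rz(yaw) Ry(pitch) Rx(roll)).
In Python, from station import telemetry, viewer, ticket, arm gives the robot as it stands.
- The arm moves only by the tool play_rows, never from a script. Its argument "steps" is a list that holds one entry, the list of rows, each a list of 7 numbers: the finger opening in cm, from 0 to 8.54, then the shift along the tool's x, y, z in cm, then the turn, a rotation vector about the tool's x, y, z in rad. In form: [[[hand, dx, dy, dz, ax, ay, az], ...]]. A call has 1 to 8 rows; each row shifts and turns the commanded pose from where the row before left it, along the tool's axes as they then stand; what a row does not reach is not made up. A row lasts 1/12 s, in which the tool goes at most 41.7 mm and 7.16 degrees, less where a joint would pass 70% of its speed; a pose out of reach is approached as far as the arm can. A call with a gripper value outside its range is refused whole. The fingers move at their own pace and stop on an object; "force" is the grip in N (left out, the last holds). Time passes only in rows, so rows that do not move let the fingers close. It gives the time, the measured TCP pose, the force and the opening at its end, in the units of the state.
- telemetry.read_state(): the state, without advancing time (a new reading comes with each control period).
- viewer.grab_frame(name): name is "scene" or "top" or "wrist"; returns the picture (420x560x3 uint8, red, green, blue); there is no depth.
- viewer.camera_params(name): a dict with "fx", "fy", "cx", "cy" (pixels), "extrinsics" (4x4, takes a point from camera to world coordinates); the wrist camera has in their place "tool_from_camera" (4x4, takes a point from camera to tool coordinates, whose origin is the TCP and whose axes are the tool frame's). Camera axes: x right, y down, z forward; pixel columns grow to the right and rows downward; lengths in m; the calibration is good to about 2 mm. The wrist camera is an equidistant fisheye: a pixel r from the principal point sees the ray r / f radians off the axis. A picture is of the moment at which its call begins: read the wrist's pose just before it. camera_params takes no time and is no camera call.
- ticket.hand_in(): hands the job in, once; it reports no verdict.
Trained networks look in the newest picture that a camera, given by its name, has taken for a name from the list of things; names that differ only in an ending like _2 or _b are one class to them, and where a whole thing is asked for, a point or a joint stands for the part that bears it (a point fixed in the world has none). Each returns a list of dicts, best first, with "p" (0 to 1); they miss things now and then, are a little off and sometimes report something else, mostly with a low value. They report only what shows in the picture. A call takes as long as a camera call. They do not tell look-alikes from the thing itself.
- viewer.trace(query, camera): "pixels" (420x560 bool, what is visible of it).
- viewer.tip_of(query, camera): "position" ([x, y, z] in m, in world coordinates, good to about 4 mm: a listed point, or the origin of a listed thing).
The state is a dict: "t": time; "joint_positions": joint angles; "qvel": joint speeds; "effort": joint torques, N m; "position": TCP position; "eef_rot": TCP orientation; "wrist_force": force on the tool from outside, world axes, zero at the start; "wrist_torque": the same for the moment, N m; "width": finger opening in m.
Only numpy, scipy, OpenCV 4.12 (cv2) and the standard library are available. Lean on these libraries where they do the work, as an engineer would, in place of code of your own. Each camera call takes 0.05 s, during which the arm holds its last target.

TASK

Open the clamped sample jar: screw its winged cap off anticlockwise, for instance by pushing a wing round and round with the closed fingers, and take hold of the grip bar as the cap comes free, so that it cannot fall. Then set the cap down gently, standing upright with the bar on top, flat on the floor of the red tray; it must not touch the bench, and the bottles and the beaker stay where they are.

Things in the scene. Friction and masses are not known exactly. Their poses are not given: they have to be found in the camera images.
- jar: amber wide-mouth jar, 110 mm diameter, fixed on a 136 mm steel disc with three low clamp posts (cannot move). Origin on the bench under its centre, z up. Neck 40 mm diameter (51 mm over its thread) on the jar's axis, rim 146 mm above the bench; all else on the jar is lower than 107 mm. The thread is right-handed, 14 mm rise per turn.
- cap_mid (a point): white screw cap on the jar, loose, about 100 g, 62 mm high; point on its axis half-way up, x along the wings, z up. Skirt 61 mm diameter; flat top 9.5 mm above this point; on it a grip bar along x, 44 mm long, 12 mm thick, 21.5 mm high. Beside the skirt two wings along +x and -x, out to 64 mm from the axis, 12 mm thick, from 15.5 mm below to 9.5 mm above this point. Starts 140.8 mm up.
- tray: red open tray, fixed to the bench: 260 mm along its x, 190 mm along its y (rim flange 8 mm wider all round), 35 mm high, walls and floor 5 mm thick. Origin on the bench under its centre. Two small bottles stand towards its +x end; the -x half is free.
- cap: the same cap; origin on its axis at the skirt's underside, same axes. Starts screwed down. Turned anticlockwise (seen from above) it climbs 14 mm per turn (0.7 mm axial play) and after 2 turns is out of the thread, free to be lifted, only resting loosely on the neck: pushed on, it clicks down 5 mm at times and a knock may topple it. Turns easily (a few N on a wing), stays where left.
- vial0_mid (a point): small clear bottle with white cap standing in the tray, 40 mm diameter, 75 mm high; its centre. Leave it.
- vial1_mid (a point): second such bottle in the tray, 40 mm diameter, 75 mm high; its centre. Leave it.
- beaker_mid (a point): empty glass beaker on the bench beyond the work, 70 mm diameter at the rim, 90 mm high; its centre. Leave it.
- reagent_mid (a point): amber reagent bottle on the bench beyond the work, 52 mm diameter, 100 mm high; its centre. Leave it.
- table: the wooden bench; its top is at height 0.
There are look-alikes about, which are no part of the job. What is shaped like the cap but pink or purple is not meant.

How it is judged:
By the outcome, as a careful person would: the job done as asked, in the order asked, and still so for the second after the job is handed in, with the robot touching nothing.
It also fails if it takes over 67 s, if anything falls off the work surface, if the arm or the gripper's body presses on something with over 40 N, if the wrist force passes 120 N, or if a joint passes its speed limit or range.

## Working session

There is one attempt and no reset: what is moved stays moved. The work goes in short steps, Python scripts to look and compute and a tool call to move; the robot and the scene stay as the last step left them, time stands still between calls to the robot, and variables do not carry over. Pictures are saved under pics/ and viewed, and the job is handed in when it is done.

Besides the shell and the picture viewer there is one more tool, called after "Call:" by a JSON object that holds its "op" and its "data", one argument or row to a line. play_rows: Moves the arm, as the interface text tells. Its arguments: {"type":"object","properties":{"steps":{"type":"array"},"force":{"type":"number"}},"required":["steps"]}

```bash
ls; mkdir -p pics
python3 - <<'E'
from station import telemetry, viewer, ticket, arm
import cv2
s=telemetry.read_state();print(s)
print(arm.grip_point_offset,[a for a in dir(arm) if a[0]!='_'])
for n in("scene","top","wrist"):
    im=viewer.grab_frame(n);cv2.imwrite(f"pics/{n}0.png",im[:,:,::-1])
    p=viewer.camera_params(n);print(n,p)
for q,c in(("cap_mid","top"),("cap_mid","scene"),("jar","top"),("jar","scene"),("tray","top"),("tray","scene"),("vial0_mid","top"),("beaker_mid","top"),("reagent_mid","top")):
    print(q,c,viewer.tip_of(q,c))
print(telemetry.read_state()['t'])
E
```

```text
pics
{'t': 0.0, 'joint_positions': array([-1.33281649e+00,  2.59337170e-01,  1.53608869e+00, -2.07893039e-05,
        1.34800038e+00, -2.02809687e-01]), 'qvel': array([ 8.70269743e-04,  4.89353815e-04,  1.13677771e-04,  4.49302165e-04,
       -7.05364989e-04,  6.51009109e-05]), 'effort': array([-5.28230757e-04, -4.46036911e+01, -2.90569639e+01, -2.18498017e-04,
        1.16744929e-02,  8.49394752e-06]), 'position': array([ 0.23457421, -0.49702546,  0.30307546]), 'eef_rot': array([-3.14124318e+00,  1.80008929e-03, -1.13000188e+00]), 'wrist_force': array([-0.38191942, -0.56639853, -0.0537032 ]), 'wrist_torque': array([ 0.0403056 , -0.03185147, -0.01229442]), 'width': 0.08551401999277233}
0.0539 ['MotionError', 'grip_point_offset']
scene {'fx': 501.8017239991918, 'fy': 501.8017239991918, 'cx': 287.22385199696276, 'cy': 213.21640665859536, 'extrinsics': array([[ 0.79042494,  0.48325913, -0.37641604,  1.01794175],
       [ 0.61252084, -0.61669138,  0.49447949, -0.67531756],
       [ 0.0068292 , -0.62141159, -0.78345453,  1.06866967],
       [ 0.        ,  0.        ,  0.        ,  1.     
[... 1289 characters left out ...]
ion': [0.7855, -0.2089, 0.0316], 'p': 0.81}, {'position': [0.5185, -0.394, 0.0298], 'p': 0.74}]
jar top [{'position': [0.5519, -0.2054, 0.0014], 'p': 0.62}, {'position': [0.5548, -0.2005, 0.1412], 'p': 0.24}]
jar scene [{'position': [0.5524, -0.2037, 0.002], 'p': 0.85}]
tray top [{'position': [0.5465, 0.1885, -0.0012], 'p': 0.6}]
tray scene [{'position': [0.5452, 0.187, 0.001], 'p': 0.62}, {'position': [0.653, 0.1528, 0.0421], 'p': 0.52}]
vial0_mid top [{'position': [0.6505, 0.1549, 0.0439], 'p': 0.66}]
beaker_mid top [{'position': [0.7641, -0.0665, 0.0486], 'p': 0.74}]
reagent_mid top [{'position': [0.7449, 0.0456, 0.0504], 'p': 0.71}, {'position': [0.5536, -0.2062, 0.0043], 'p': 0.35}]
0.6
```

View pics/top0.png

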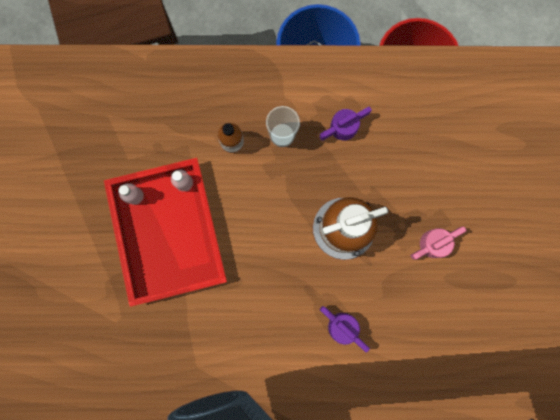

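View pics/scene0.png

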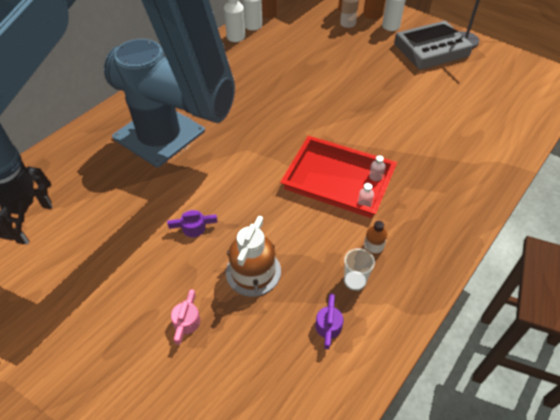

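View pics/wrist0.png

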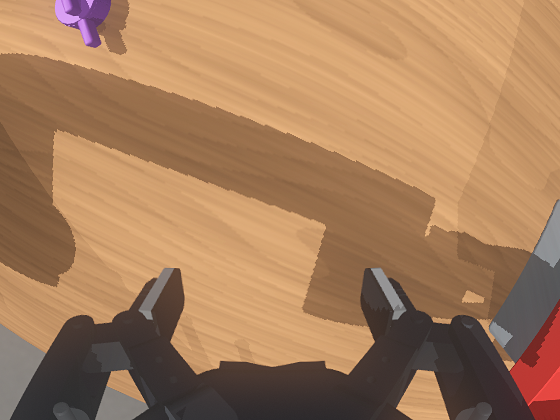

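The real cap is the white one on the amber jar, at about (0.553, -0.203), with its wings near yaw 109° (pixels (325,232) to (386,211) in the top view). The pink and purple ones are decoys. I'll measure the wing angle and the tray yaw, and write the helpers.

```bash
cat > h.py <<'E'
import numpy as np, cv2
from station import telemetry, viewer
from scipy.spatial.transform import Rotation as R
def pose():
    s=telemetry.read_state(); return s,np.array(s['position']),R.from_euler('xyz',s['eef_rot']).as_matrix()
def rays(cam,uv):
    p=viewer.camera_params(cam); uv=np.atleast_2d(uv).astype(float)
    x=(uv[:,0]-p['cx']);y=(uv[:,1]-p['cy'])
    if cam=='wrist':
        r=np.hypot(x,y)+1e-9;th=r/p['fx'];d=np.c_[np.sin(th)*x/r,np.sin(th)*y/r,np.cos(th)]
        s,P,M=pose();T=np.eye(4);T[:3,:3]=M;T[:3,3]=P;E=T@p['tool_from_camera']
    else:
        d=np.c_[x/p['fx'],y/p['fy'],np.ones(len(x))];E=p['extrinsics']
    return E[:3,3],d@E[:3,:3].T
def onplane(cam,uv,z):
    o,d=rays(cam,uv);return o+d*((z-o[2])/d[:,2])[:,None]
def delta(target,yaw):
    "total tool-frame shift (cm) and turn from measured pose"
    s,P,M=pose();T=R.from_euler('xyz',[np.pi,0,yaw]).as_matrix()
    print('t',round(s['t'],2),'P',P.round(4),'rpy',np.round(s['eef_rot'],4),'q6',s['joint_positions'][5].round(3),'F',s['wrist_force'].round(1),'w',round(s['width'],4))
    print('shift tool cm',(M.T@(np.array(target)-P)*100).round(2),'rotvec',R.from_matrix(M.T@T).as_rotvec().round(4))
E
python3 - <<'E'
from h import *
for c in("top","scene"):
    im=viewer.grab_frame(c)
    for d in viewer.trace("cap",c):
        m=d['pixels'];v,u=np.nonzero(m)
        col=im[m].mean(0)
        if col.min()<140 or abs(col-col.mean()).max()>40: continue
        w=m&(im.min(2)>150)
        v,u=np.nonzero(m)
        X=onplane(c,np.c_[u,v],.150)[:,:2];ctr=X.mean(0)
        _,S,V=np.linalg.svd(X-ctr,full_matrices=False)
        print(c,d['p'],len(u),col,ctr,np.degrees(np.arctan2(V[0,1],V[0,0])),S)
    for d in viewer.trace("tray",c)[:1]:
        m=d['pixels'].astype(np.uint8)
        k,_=cv2.findContours(m,0,2);k=max(k,key=cv2.contourArea)[:,0]
        X=onplane(c,k,.035)[:,:2]
        print(c,'tray',d['p'],cv2.minAreaRect(X.astype(np.float32)*1000))
for q in("vial0_mid","vial1_mid"): print(viewer.tip_of(q,"scene"))
delta([.5526,-.2037,.30],-2.81)
E
```

```text
top 0.58 1103 [213.94378966 214.16228468 206.90661831] [ 0.55176282 -0.20120772] -70.00951917148961 [0.86715433 0.45715767]
top tray 0.88 ((546.9051513671875, 183.8380889892578), (279.1178283691406, 208.29901123046875), 14.379961013793945)
scene 0.75 819 [211.68131868 210.55799756 204.02075702] [ 0.56166825 -0.20967287] -63.36839995082185 [0.8327995  0.42259954]
scene tray 0.57 ((548.4959106445312, 176.37457275390625), (278.22149658203125, 229.53330993652344), 14.199368476867676)
[{'position': [0.6516, 0.1535, 0.0421], 'p': 0.61}, {'position': [0.5434, 0.1829, -0.0006], 'p': 0.38}]
[{'position': [0.6224, 0.2587, 0.0395], 'p': 0.6}]
t 1.0 P [ 0.2347 -0.4974  0.3039] rpy [ 3.1416e+00  1.0000e-04 -1.1300e+00] q6 -0.203 F [ 0.2 -0.  -0.3] w 0.0856
shift tool cm [-13.   -41.29   0.39] rotvec [1.00e-04 0.00e+00 1.68e+00]
```

```bash
cat >> h.py <<'E'
def plan(target,yaw,n,hand,P=None,yaw0=None):
    "n rows, straight interpolation, tool-frame increments"
    s,P0,M=pose(); P=P0 if P is None else np.array(P); y=s['eef_rot'][2] if yaw0 is None else yaw0
    dy=(yaw-y)/n; d=(np.array(target)-P)/n
    rows=[]
    for i in range(n):
        A=R.from_euler('xyz',[np.pi,0,y+i*dy]).as_matrix(); t=A.T@d*100
        rows.append([hand]+[round(float(v),2) for v in t]+[0,0,round(-dy,4)])
    print(rows)
E
python3 - <<'E'
from h import *
plan([.5526,-.2037,.30],-2.80,14,8.5)
E
```

```text
[[8.5, -0.93, -2.95, 0.03, 0, 0, np.float64(0.1193)], [8.5, -1.27, -2.82, 0.03, 0, 0, np.float64(0.1193)], [8.5, -1.6, -2.65, 0.03, 0, 0, np.float64(0.1193)], [8.5, -1.9, -2.44, 0.03, 0, 0, np.float64(0.1193)], [8.5, -2.18, -2.19, 0.03, 0, 0, np.float64(0.1193)], [8.5, -2.42, -1.92, 0.03, 0, 0, np.float64(0.1193)], [8.5, -2.64, -1.62, 0.03, 0, 0, np.float64(0.1193)], [8.5, -2.81, -1.29, 0.03, 0, 0, np.float64(0.1193)], [8.5, -2.94, -0.95, 0.03, 0, 0, np.float64(0.1193)], [8.5, -3.03, -0.59, 0.03, 0, 0, np.float64(0.1193)], [8.5, -3.08, -0.23, 0.03, 0, 0, np.float64(0.1193)], [8.5, -3.09, 0.14, 0.03, 0, 0, np.float64(0.1193)], [8.5, -3.05, 0.51, 0.03, 0, 0, np.float64(0.1193)], [8.5, -2.97, 0.87, 0.03, 0, 0, np.float64(0.1193)]]
```

Call:
{"op": "play_rows", "data": {
  "steps": [
    [[8.5,-0.93,-2.95,0.03,0,0,0.119],[8.5,-1.27,-2.82,0.03,0,0,0.119],[8.5,-1.6,-2.65,0.03,0,0,0.119],[8.5,-1.9,-2.44,0.03,0,0,0.119],[8.5,-2.18,-2.19,0.03,0,0,0.119],[8.5,-2.42,-1.92,0.03,0,0,0.119],[8.5,-2.64,-1.62,0.03,0,0,0.119],[8.5,-2.81,-1.29,0.03,0,0,0.119]]
  ]
}}

```text
t: 1.67
position: [0.4173, -0.3283, 0.3016]
eef_rot: [-3.141, -0.0, -2.088]
wrist_force: [-1.0, -1.0, -0.0]
width: 0.0848
```

Call:
{"op": "play_rows", "data": {
  "steps": [
    [[8.5,-2.94,-0.95,0.03,0,0,0.119],[8.5,-3.03,-0.59,0.03,0,0,0.119],[8.5,-3.08,-0.23,0.03,0,0,0.119],[8.5,-3.09,0.14,0.03,0,0,0.119],[8.5,-3.05,0.51,0.03,0,0,0.119],[8.5,-2.97,0.87,0.03,0,0,0.119],[8.5,0,0,0,0,0,0],[8.5,0,0,0,0,0,0]]
  ]
}}

```text
t: 2.33
position: [0.553, -0.2019, 0.2994]
eef_rot: [3.141, -0.0, -2.792]
wrist_force: [0.4, -0.7, -0.4]
width: 0.0848
```

Run:
```python
from h import *
delta([.5526,-.2037,.30],-2.79)
im=viewer.grab_frame('wrist');cv2.imwrite('pics/w1.png',im[:,:,::-1])
print(viewer.tip_of('cap_mid','wrist'))
for d in viewer.trace("cap",'wrist')[:2]:
    m=d['pixels'];v,u=np.nonzero(m);print(d['p'],len(u),u.mean(),v.mean())
```

```text
t 2.33 P [ 0.553  -0.2019  0.2994] rpy [ 3.1414e+00 -4.0000e-04 -2.7917e+00] q6 2.252 F [ 0.4 -0.7 -0.4] w 0.0848
shift tool cm [ 0.1  -0.15 -0.06] rotvec [ 0.0002 -0.0004 -0.0017]
[{'position': [0.5566, -0.2007, 0.139], 'p': 0.98}, {'position': [0.5161, -0.4016, 0.0332], 'p': 0.96}, {'position': [0.3398, -0.1964, 0.0281], 'p': 0.76}, {'position': [0.7875, -0.2071, 0.0368], 'p': 0.67}]
0.87 6890 272.5814223512337 212.0753265602322
0.85 3009 426.71352608840147 244.4346959122632
```

View pics/w1.png

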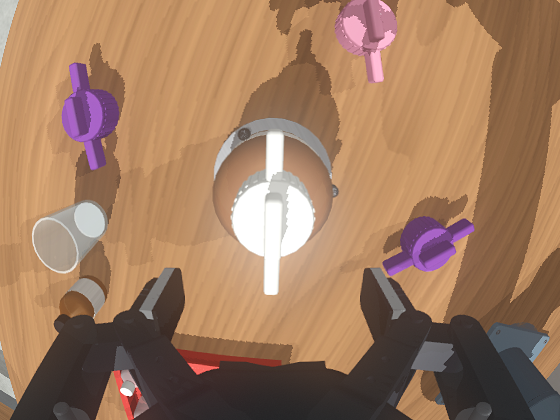

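The bar runs nearly vertical in the wrist view, with wing tips at about (276,132) and (271,293), so the jaws are already roughly aligned. Next I'll fit its centre and angle.

Run:
```python
from h import *
im=viewer.grab_frame('wrist')
print(telemetry.read_state()['joint_positions'].round(3))
c=im[110:310,200:350][:,:,::-1];c=cv2.resize(c,None,fx=3,fy=3,interpolation=cv2.INTER_CUBIC);cv2.imwrite('pics/w1c.png',c)
# wing strips: white rows 140..165 and 265..290
m=im.min(2)>185
for a,b in((136,168),(262,290)):
    pts=[]
    for v in range(a,b,3):
        u=np.nonzero(m[v,240:310])[0]+240
        if len(u): pts.append((u.mean(),v)); print(v,u.min(),u.max(),end='; ')
    print(onplane('wrist',pts,.1503)[::4].round(4).tolist())
```

```text
[-0.544  0.33   1.447 -0.     1.365  2.252]
136 264 279; 139 263 279; 142 263 279; 145 263 279; 148 263 279; 151 263 279; 154 263 279; 157 263 279; 160 263 279; 163 263 279; 166 263 279; [[0.5712, -0.2605, 0.1503], [0.5688, -0.2526, 0.1503], [0.566, -0.2448, 0.1503]]
262 262 276; 265 262 276; 268 262 276; 271 262 276; 274 262 276; 277 262 276; 280 262 276; 283 262 275; 286 262 275; 289 262 275; [[0.5413, -0.1714, 0.1503], [0.5378, -0.1615, 0.1503], [0.5345, -0.151, 0.1503]]
```

View pics/w1c.png

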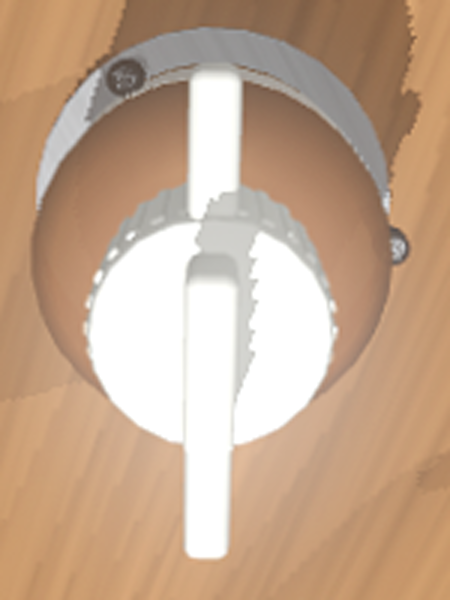

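Run:
```python
from h import *
e=onplane('wrist',[(271.5,131),(268.5,295.5)],.1503);print(e,e.mean(0),np.linalg.norm(e[0]-e[1]))
# flat top disc: left/right/bottom edges in crop
c=[(200+88/3,110+330/3),(200+333/3,110+330/3)]
e=onplane('wrist',c,.1503);print(e,e.mean(0),np.linalg.norm(e[0]-e[1]))
b=onplane('wrist',[(200+208/3,110+445/3)],.1503);print(b)
delta([.555,-.2025,.228],-2.819)
```

```text
[[ 0.57236845 -0.26369167  0.1503    ]
 [ 0.5314671  -0.14248075  0.1503    ]] [ 0.55191777 -0.20308621  0.1503    ] 0.1279257912177474
[[ 0.57965713 -0.19365992  0.1503    ]
 [ 0.52407208 -0.21359425  0.1503    ]] [ 0.55186461 -0.20362708  0.1503    ] 0.05905145966572747
[[ 0.54209518 -0.1744132   0.1503    ]]
t 2.53 P [ 0.5515 -0.2042  0.2997] rpy [-3.1415e+00 -4.0000e-04 -2.7961e+00] q6 2.252 F [ 0.2 -0.2  0.3] w 0.0851
shift tool cm [-0.39  0.04  7.17] rotvec [-0.0001 -0.0004  0.0229]
```

Call:
{"op": "play_rows", "data": {
  "steps": [
    [[8.5,-0.07,0.07,1.5,0,0,0.02],[8.5,0,0,2.0,0,0,0],[8.5,0,0,2.0,0,0,0],[8.5,0,0,1.2,0,0,0],[8.5,0,0,0.4,0,0,0],[8.5,0,0,0,0,0,0]]
  ]
}}

```text
t: 3.03
position: [0.5516, -0.203, 0.2277]
eef_rot: [3.14, -0.002, -2.817]
wrist_force: [0.2, 0.3, 0.0]
width: 0.0847
```

Call:
{"op": "play_rows", "data": {
  "steps": [
    [[2.4,0,0,0,0,0,0],[2.4,0,0,0,0,0,0],[2.4,0,0,0,0,0,0],[2.4,0,0,0,0,0,0],[2.4,0,0,0,0,0,0],[2.4,0,0,0,0,0,0]]
  ],
  "force": 30
}}

```text
t: 3.53
position: [0.5528, -0.2023, 0.2291]
eef_rot: [-3.141, 0.0, -2.816]
wrist_force: [0.5, 0.3, 0.6]
width: 0.0243
```

Run:
```python
from h import *
delta([.5519,-.2033,.228],-2.816)
im=viewer.grab_frame('wrist');cv2.imwrite('pics/w2.png',im[:,:,::-1])
im=viewer.grab_frame('scene');cv2.imwrite('pics/s2.png',cv2.resize(im[180:320,170:330],None,fx=4,fy=4)[:,:,::-1])
```

```text
t 3.53 P [ 0.5528 -0.2023  0.2291] rpy [-3.1411e+00  5.0000e-04 -2.8158e+00] q6 2.276 F [0.5 0.3 0.6] w 0.0243
shift tool cm [ 0.12 -0.06  0.11] rotvec [-0.0005  0.0005  0.0002]
```

View pics/w2.png

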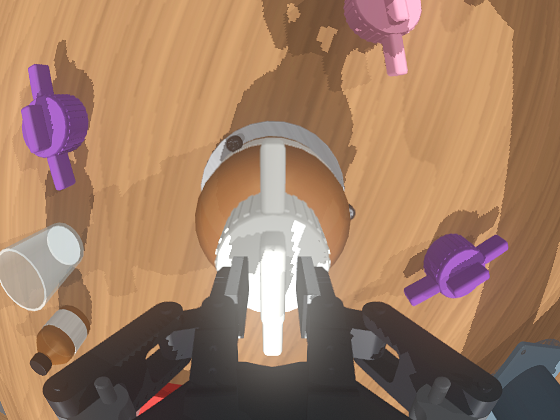

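View pics/s2.png

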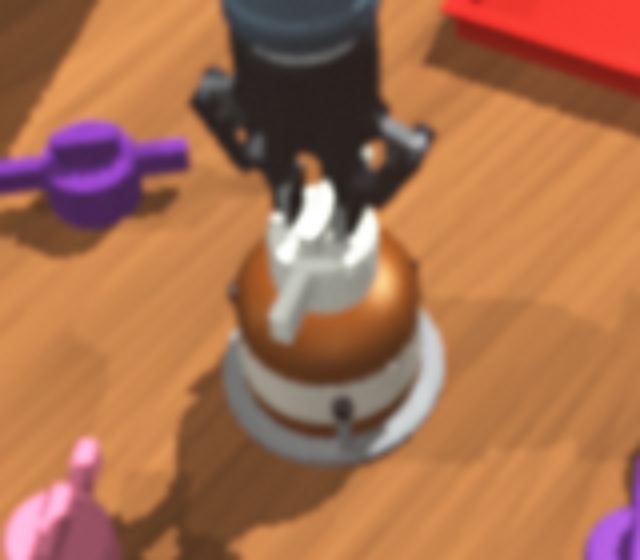

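The bar (columns 262–285) is centred between the pads at about columns 248 and 298. Closing now.

Call:
{"op": "play_rows", "data": {
  "steps": [
    [[0.8,0,0,0,0,0,0],[0.8,0,0,0,0,0,0],[0.8,0,0,0,0,0,0],[0.8,0,0,0,0,0,0]]
  ],
  "force": 40
}}

```text
t: 3.97
position: [0.5527, -0.2023, 0.2288]
eef_rot: [-3.141, 0.0, -2.816]
wrist_force: [-0.2, 1.5, 1.7]
width: 0.0109
```

Call:
{"op": "play_rows", "data": {
  "steps": [
    [[0.8,0,0,-0.027,0,0,-0.12],[0.8,0,0,-0.027,0,0,-0.12],[0.8,0,0,-0.027,0,0,-0.12],[0.8,0,0,-0.027,0,0,-0.12]]
  ]
}}

```text
t: 4.3
position: [0.5528, -0.2024, 0.2299]
eef_rot: [-3.141, 0.0, -2.33]
wrist_force: [-0.1, -1.2, 2.5]
width: 0.0106
```

Run:
```python
from h import *
s=telemetry.read_state();print(s['wrist_force'],s['wrist_torque'])
im=viewer.grab_frame('wrist');cv2.imwrite('pics/w3.png',im[:,:,::-1])
```

```text
[-0.0763165  -1.15264983  2.4833063 ] [ 0.09806859 -0.02308965  0.01084239]
```

View pics/w3.png

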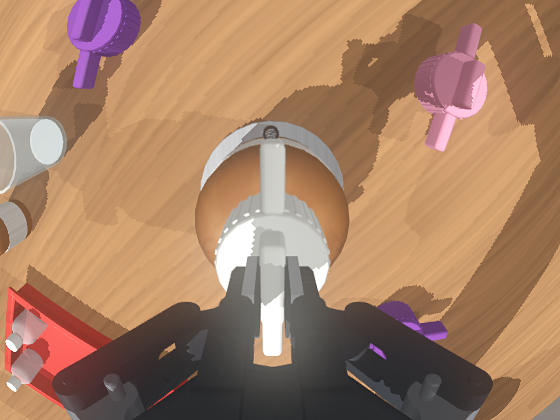

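The cap is turning with the gripper and the forces stay under 3 N. Continuing the stroke.

Call:
{"op": "play_rows", "data": {
  "steps": [
    [[0.8,0,0,-0.027,0,0,-0.12],[0.8,0,0,-0.027,0,0,-0.12],[0.8,0,0,-0.027,0,0,-0.12],[0.8,0,0,-0.027,0,0,-0.12],[0.8,0,0,-0.027,0,0,-0.12],[0.8,0,0,-0.027,0,0,-0.12],[0.8,0,0,-0.027,0,0,-0.12],[0.8,0,0,-0.027,0,0,-0.12]]
  ]
}}

```text
t: 5.02
position: [0.5528, -0.202, 0.2321]
eef_rot: [-3.141, 0.0, -1.373]
wrist_force: [1.3, 0.7, 1.1]
width: 0.0107
```

Call:
{"op": "play_rows", "data": {
  "steps": [
    [[0.8,0,0,-0.027,0,0,-0.12],[0.8,0,0,-0.027,0,0,-0.12],[0.8,0,0,-0.027,0,0,-0.12],[0.8,0,0,-0.027,0,0,-0.12],[0.8,0,0,-0.027,0,0,-0.12],[0.8,0,0,-0.027,0,0,-0.12],[0.8,0,0,-0.027,0,0,-0.12],[0.8,0,0,-0.027,0,0,-0.12]]
  ]
}}

```text
t: 5.68
position: [0.5527, -0.2017, 0.2342]
eef_rot: [-3.141, 0.0, -0.413]
wrist_force: [0.0, 3.1, 2.8]
width: 0.011
```

Call:
{"op": "play_rows", "data": {
  "steps": [
    [[0.8,0,0,-0.027,0,0,-0.12],[0.8,0,0,-0.027,0,0,-0.12],[0.8,0,0,-0.027,0,0,-0.12],[0.8,0,0,-0.027,0,0,-0.12],[0.8,0,0,-0.027,0,0,-0.12],[0.8,0,0,-0.027,0,0,-0.12],[0.8,0,0,-0.027,0,0,-0.12],[0.8,0,0,-0.027,0,0,-0.12]]
  ]
}}

```text
t: 6.35
position: [0.5523, -0.2017, 0.2363]
eef_rot: [-3.14, 0.0, 0.547]
wrist_force: [-0.8, 2.6, 2.3]
width: 0.0109
```

Run:
```python
from h import *
delta([.5519,-.2033,.228],2.47)
print(telemetry.read_state()['wrist_torque'])
im=viewer.grab_frame('wrist');cv2.imwrite('pics/w4.png',im[:,:,::-1])
```

```text
t 6.35 P [ 0.5523 -0.2017  0.2363] rpy [-3.14e+00  2.00e-04  5.47e-01] q6 -1.087 F [-0.8  2.6  2.3] w 0.0109
shift tool cm [-0.12  0.12  0.83] rotvec [-1.200e-03 -1.400e-03 -1.923e+00]
[ 0.44946965  0.22537862 -0.01014558]
```

View pics/w4.png

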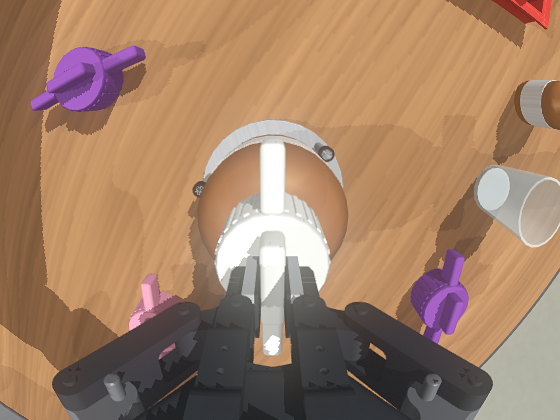

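Call:
{"op": "play_rows", "data": {
  "steps": [
    [[0.8,0,0,-0.027,0,0,-0.12],[0.8,0,0,-0.027,0,0,-0.12],[0.8,0,0,-0.027,0,0,-0.12],[0.8,0,0,-0.027,0,0,-0.12],[0.8,0,0,-0.027,0,0,-0.12],[0.8,0,0,-0.027,0,0,-0.12],[0.8,0,0,-0.027,0,0,-0.12],[0.8,0,0,-0.027,0,0,-0.12]]
  ]
}}

```text
t: 7.07
position: [0.5523, -0.2021, 0.2384]
eef_rot: [-3.141, -0.001, 1.504]
wrist_force: [-0.8, 1.9, 2.3]
width: 0.0111
```

Call:
{"op": "play_rows", "data": {
  "steps": [
    [[0.8,0,0,-0.027,0,0,-0.12],[0.8,0,0,-0.027,0,0,-0.12],[0.8,0,0,-0.027,0,0,-0.12],[0.8,0,0,-0.027,0,0,-0.12],[0.8,0,0,-0.027,0,0,-0.12],[0.8,0,0,-0.027,0,0,-0.12],[0.8,0,0,-0.027,0,0,-0.12],[0.8,0,0,-0.027,0,0,-0.12]]
  ]
}}

```text
t: 7.73
position: [0.5526, -0.2025, 0.2406]
eef_rot: [-3.141, 0.0, 2.465]
wrist_force: [-1.3, 0.2, 0.2]
width: 0.0108
```

Call:
{"op": "play_rows", "data": {
  "steps": [
    [[0.8,0,0,0,0,0,0],[8.5,0,0,0,0,0,0],[8.5,0,0,0,0,0,0],[8.5,0,0,0,0,0,0],[8.5,0,0,0,0,0,0],[8.5,0,0,0,0,0,0],[8.5,0,0,0,0,0,0],[8.5,0,0,0,0,0,0]]
  ]
}}

```text
t: 8.4
position: [0.5527, -0.2024, 0.2406]
eef_rot: [3.142, 0.0, 2.463]
wrist_force: [-0.7, 0.0, 0.5]
width: 0.0848
```

Run:
```python
from h import *
delta([.5519,-.2033,.228],2.47)
im=viewer.grab_frame('wrist');cv2.imwrite('pics/w5.png',im[:,:,::-1])
print(viewer.tip_of('cap_mid','wrist')[:2])
```

```text
t 8.4 P [ 0.5527 -0.2024  0.2406] rpy [3.1416 0.     2.4634] q6 -3.004 F [-0.7  0.   0.5] w 0.0848
shift tool cm [ 0.   -0.12  1.26] rotvec [ 0.      0.     -0.0066]
[{'position': [0.5151, -0.4034, 0.0346], 'p': 0.89}, {'position': [0.3385, -0.1937, 0.0312], 'p': 0.72}]
```

View pics/w5.png

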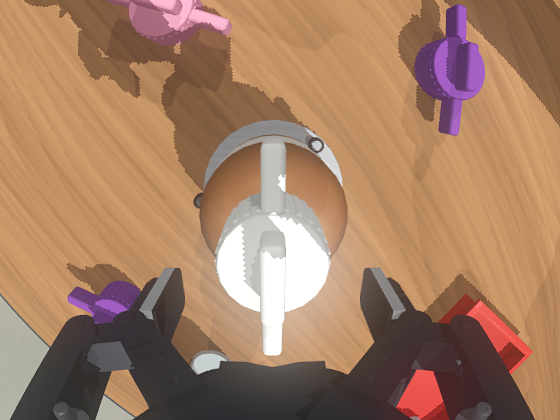

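Released cleanly, with the bar still aligned after 5.28 rad. Now I swing the open hand back half a turn.

Call:
{"op": "play_rows", "data": {
  "steps": [
    [[8.5,0,0,0,0,0,0.1208],[8.5,0,0,0,0,0,0.1208],[8.5,0,0,0,0,0,0.1208],[8.5,0,0,0,0,0,0.1208],[8.5,0,0,0,0,0,0.1208],[8.5,0,0,0,0,0,0.1208],[8.5,0,0,0,0,0,0.1208],[8.5,0,0,0,0,0,0.1208]]
  ]
}}

```text
t: 9.17
position: [0.5527, -0.2024, 0.2406]
eef_rot: [3.142, 0.0, 1.491]
wrist_force: [-0.3, 0.8, -0.3]
width: 0.0849
```

Call:
{"op": "play_rows", "data": {
  "steps": [
    [[8.5,0,0,0,0,0,0.1208],[8.5,0,0,0,0,0,0.1208],[8.5,0,0,0,0,0,0.1208],[8.5,0,0,0,0,0,0.1208],[8.5,0,0,0,0,0,0.1208],[8.5,0,0,0,0,0,0.1208],[8.5,0,0,0,0,0,0.1208],[8.5,0,0,0,0,0,0.1208]]
  ]
}}

```text
t: 9.83
position: [0.5527, -0.2023, 0.2406]
eef_rot: [-3.142, -0.0, 0.525]
wrist_force: [0.3, -0.6, 0.7]
width: 0.0852
```

Call:
{"op": "play_rows", "data": {
  "steps": [
    [[8.5,0,0,0,0,0,0.1208],[8.5,0,0,0,0,0,0.1208],[8.5,0,0,0,0,0,0.1208],[8.5,0,0,0,0,0,0.1208],[8.5,0,0,0,0,0,0.1208],[8.5,0,0,0,0,0,0.1208],[8.5,0,0,0,0,0,0.1208],[8.5,0,0,0,0,0,0.1208]]
  ]
}}

```text
t: 10.5
position: [0.5527, -0.2024, 0.2406]
eef_rot: [3.142, -0.0, -0.441]
wrist_force: [-0.7, -0.1, 0.6]
width: 0.0847
```

Call:
{"op": "play_rows", "data": {
  "steps": [
    [[8.5,0,0,0,0,0,0.1208],[8.5,0,0,0,0,0,0.1208],[2.4,0,0,0,0,0,0],[2.4,0,0,0,0,0,0],[2.4,0,0,0,0,0,0],[2.4,0,0,0,0,0,0],[2.4,0,0,0,0,0,0],[2.4,0,0,0,0,0,0]]
  ]
}}

```text
t: 11.17
position: [0.5527, -0.2023, 0.2406]
eef_rot: [-3.142, 0.0, -0.676]
wrist_force: [0.6, 0.3, -1.6]
width: 0.0241
```

Run:
```python
from h import *
delta([.5519,-.2033,.228],2.47-np.pi)
im=viewer.grab_frame('wrist');cv2.imwrite('pics/w6.png',im[:,:,::-1])
```

```text
t 11.17 P [ 0.5527 -0.2023  0.2406] rpy [-3.1416e+00  1.0000e-04 -6.7580e-01] q6 0.135 F [ 0.6  0.3 -1.6] w 0.0241
shift tool cm [0.   0.12 1.26] rotvec [-0.      0.0001 -0.0042]
```

View pics/w6.png

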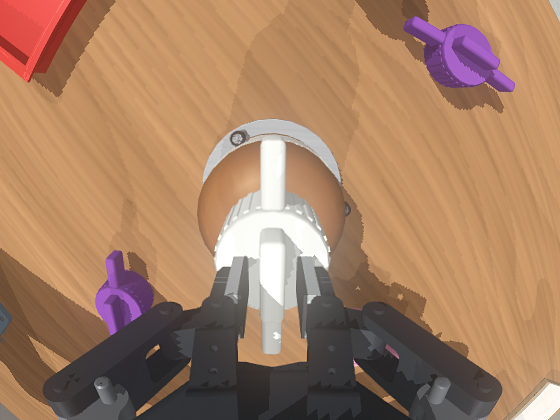

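Aligned again. Closing and starting stroke two.

Call:
{"op": "play_rows", "data": {
  "steps": [
    [[0.8,0,0,0,0,0,0],[0.8,0,0,0,0,0,0],[0.8,0,0,0,0,0,0],[0.8,0,0,0,0,0,0],[0.8,0,0,-0.027,0,0,-0.1208],[0.8,0,0,-0.027,0,0,-0.1208],[0.8,0,0,-0.027,0,0,-0.1208],[0.8,0,0,-0.027,0,0,-0.1208]]
  ],
  "force": 40
}}

```text
t: 11.88
position: [0.5528, -0.2024, 0.2419]
eef_rot: [3.142, -0.0, -0.188]
wrist_force: [0.6, 0.5, 0.8]
width: 0.0107
```

Call:
{"op": "play_rows", "data": {
  "steps": [
    [[0.8,0,0,-0.027,0,0,-0.1208],[0.8,0,0,-0.027,0,0,-0.1208],[0.8,0,0,-0.027,0,0,-0.1208],[0.8,0,0,-0.027,0,0,-0.1208],[0.8,0,0,-0.027,0,0,-0.1208],[0.8,0,0,-0.027,0,0,-0.1208],[0.8,0,0,-0.027,0,0,-0.1208],[0.8,0,0,-0.027,0,0,-0.1208]]
  ]
}}

```text
t: 12.55
position: [0.5528, -0.2022, 0.244]
eef_rot: [3.141, -0.0, 0.779]
wrist_force: [1.0, 0.4, 1.0]
width: 0.0111
```

Call:
{"op": "play_rows", "data": {
  "steps": [
    [[0.8,0,0,-0.027,0,0,-0.1208],[0.8,0,0,-0.027,0,0,-0.1208],[0.8,0,0,-0.027,0,0,-0.1208],[0.8,0,0,-0.027,0,0,-0.1208],[0.8,0,0,-0.027,0,0,-0.1208],[0.8,0,0,-0.027,0,0,-0.1208],[0.8,0,0,-0.027,0,0,-0.1208],[0.8,0,0,-0.027,0,0,-0.1208]]
  ]
}}

```text
t: 13.22
position: [0.5528, -0.2021, 0.2461]
eef_rot: [3.141, -0.0, 1.745]
wrist_force: [-0.3, 1.3, 2.3]
width: 0.011
```

Call:
{"op": "play_rows", "data": {
  "steps": [
    [[0.8,0,0,-0.027,0,0,-0.1208],[0.8,0,0,-0.027,0,0,-0.1208],[0.8,0,0,-0.027,0,0,-0.1208],[0.8,0,0,-0.027,0,0,-0.1208],[0.8,0,0,-0.027,0,0,-0.1208],[0.8,0,0,-0.027,0,0,-0.1208],[0.8,0,0,0,0,0,0]]
  ]
}}

```text
t: 13.8
position: [0.5527, -0.2019, 0.2477]
eef_rot: [3.141, -0.0, 2.468]
wrist_force: [0.1, 2.3, 1.3]
width: 0.0111
```

Run:
```python
from h import *
delta([.5519,-.2033,.228],2.47)
im=viewer.grab_frame('wrist');cv2.imwrite('pics/w7.png',im[:,:,::-1])
im=viewer.grab_frame('scene');cv2.imwrite('pics/s7.png',cv2.resize(im[180:320,170:330],None,fx=4,fy=4)[:,:,::-1])
```

```text
t 13.8 P [ 0.5527 -0.2019  0.2477] rpy [ 3.1409e+00 -3.0000e-04  2.4685e+00] q6 -3.009 F [0.1 2.3 1.3] w 0.0111
shift tool cm [-0.02 -0.16  1.97] rotvec [ 0.0007 -0.0003 -0.0015]
```

View pics/w7.png

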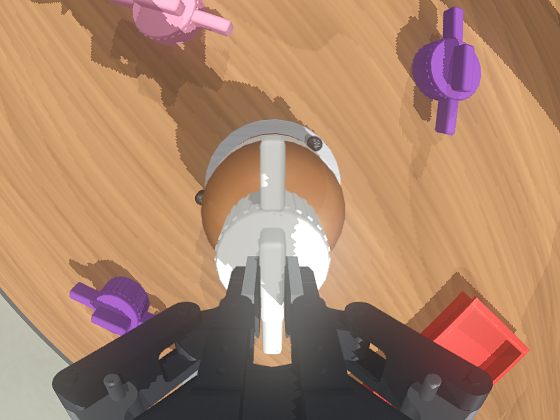

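View pics/s7.png

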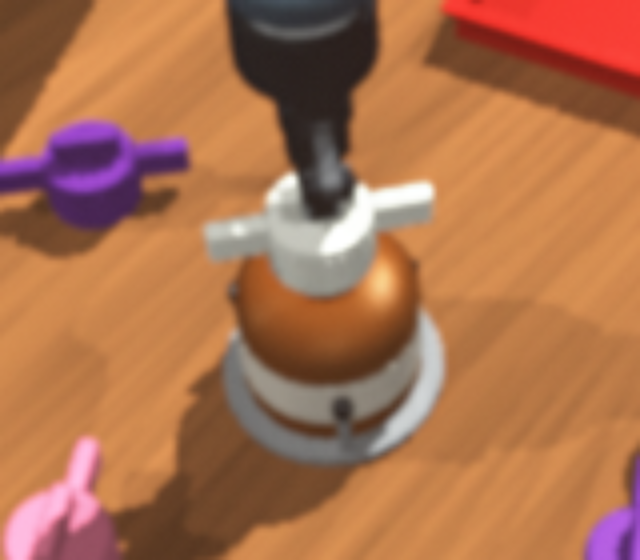

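The scene view confirms the cap is climbing; 8.42 rad turned so far. I'll regrip now, take a short third stroke, and regrip again while it is still well threaded, so the last stroke ends with the bar held.

Call:
{"op": "play_rows", "data": {
  "steps": [
    [[8.5,0,0,0,0,0,0],[8.5,0,0,0,0,0,0],[8.5,0,0,0,0,0,0],[8.5,0,0,0,0,0,0],[8.5,0,0,0,0,0,0],[8.5,0,0,0,0,0,0],[8.5,0,0,0,0,0,0.1208],[8.5,0,0,0,0,0,0.1208]]
  ]
}}

```text
t: 14.57
position: [0.5527, -0.2024, 0.2476]
eef_rot: [-3.142, 0.0, 2.217]
wrist_force: [0.6, -0.1, -0.7]
width: 0.0851
```

Call:
{"op": "play_rows", "data": {
  "steps": [
    [[8.5,0,0,0,0,0,0.1208],[8.5,0,0,0,0,0,0.1208],[8.5,0,0,0,0,0,0.1208],[8.5,0,0,0,0,0,0.1208],[8.5,0,0,0,0,0,0.1208],[8.5,0,0,0,0,0,0.1208],[8.5,0,0,0,0,0,0.1208],[8.5,0,0,0,0,0,0.1208]]
  ]
}}

```text
t: 15.23
position: [0.5527, -0.2024, 0.2476]
eef_rot: [-3.142, 0.0, 1.25]
wrist_force: [-0.5, -0.5, -0.2]
width: 0.0851
```

Call:
{"op": "play_rows", "data": {
  "steps": [
    [[8.5,0,0,0,0,0,0.1208],[8.5,0,0,0,0,0,0.1208],[8.5,0,0,0,0,0,0.1208],[8.5,0,0,0,0,0,0.1208],[8.5,0,0,0,0,0,0.1208],[8.5,0,0,0,0,0,0.1208],[8.5,0,0,0,0,0,0.1208],[8.5,0,0,0,0,0,0.1208]]
  ]
}}

```text
t: 15.9
position: [0.5527, -0.2024, 0.2476]
eef_rot: [3.142, 0.0, 0.283]
wrist_force: [-0.4, 0.1, -0.7]
width: 0.0849
```

Call:
{"op": "play_rows", "data": {
  "steps": [
    [[8.5,0,0,0,0,0,0.1208],[8.5,0,0,0,0,0,0.1208],[8.5,0,0,0,0,0,0.1208],[8.5,0,0,0,0,0,0.1208],[8.5,0,0,0,0,0,0.1208],[8.5,0,0,0,0,0,0.1208],[8.5,0,0,0,0,0,0.1208],[8.5,0,0,0,0,0,0.1208]]
  ]
}}

```text
t: 16.57
position: [0.5527, -0.2024, 0.2476]
eef_rot: [3.141, -0.0, -0.683]
wrist_force: [0.2, 0.0, -0.2]
width: 0.0847
```

Call:
{"op": "play_rows", "data": {
  "steps": [
    [[2.4,0,0,0,0,0,0],[2.4,0,0,0,0,0,0],[2.4,0,0,0,0,0,0],[2.4,0,0,0,0,0,0],[2.4,0,0,0,0,0,0],[2.4,0,0,0,0,0,0]]
  ]
}}

```text
t: 17.07
position: [0.5527, -0.2024, 0.2476]
eef_rot: [-3.142, 0.0, -0.676]
wrist_force: [0.1, 0.8, 0.3]
width: 0.0238
```

Run:
```python
from h import *
delta([.5519,-.2033,.228],2.47-np.pi)
im=viewer.grab_frame('wrist');cv2.imwrite('pics/w8.png',im[:,:,::-1])
```

```text
t 17.07 P [ 0.5527 -0.2024  0.2476] rpy [-3.1416  0.     -0.6758] q6 0.135 F [0.1 0.8 0.3] w 0.0238
shift tool cm [0.   0.12 1.96] rotvec [-0.      0.     -0.0042]
```

View pics/w8.png

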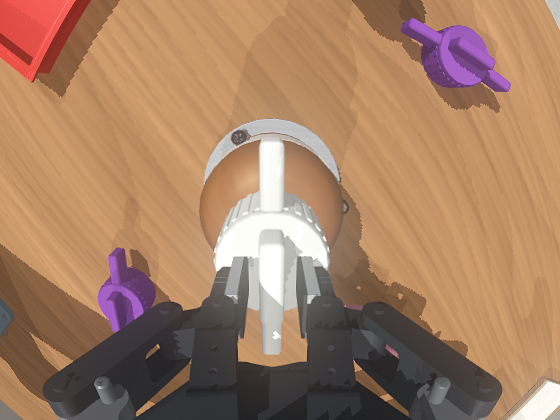

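Call:
{"op": "play_rows", "data": {
  "steps": [
    [[0.8,0,0,0,0,0,0],[0.8,0,0,0,0,0,0],[0.8,0,0,0,0,0,0],[0.8,0,0,0,0,0,0],[0.8,0,0,-0.027,0,0,-0.1208],[0.8,0,0,-0.027,0,0,-0.1208],[0.8,0,0,-0.027,0,0,-0.1208],[0.8,0,0,-0.027,0,0,-0.1208]]
  ],
  "force": 40
}}

```text
t: 17.78
position: [0.5527, -0.2023, 0.2488]
eef_rot: [-3.142, -0.0, -0.188]
wrist_force: [-0.1, 0.2, 1.7]
width: 0.0108
```

Call:
{"op": "play_rows", "data": {
  "steps": [
    [[0.8,0,0,-0.027,0,0,-0.1208],[0.8,0,0,-0.027,0,0,-0.1208],[0.8,0,0,-0.027,0,0,-0.1208],[0.8,0,0,-0.027,0,0,-0.1208],[0.8,0,0,-0.027,0,0,-0.1208],[0.8,0,0,-0.027,0,0,-0.1208],[0.8,0,0,-0.027,0,0,-0.1208],[0.8,0,0,-0.027,0,0,-0.1208]]
  ]
}}

```text
t: 18.45
position: [0.5527, -0.2023, 0.251]
eef_rot: [3.142, -0.0, 0.779]
wrist_force: [0.2, 0.2, 0.6]
width: 0.0112
```

Call:
{"op": "play_rows", "data": {
  "steps": [
    [[0.8,0,0,-0.027,0,0,-0.1208],[0.8,0,0,-0.027,0,0,-0.1208],[0.8,0,0,0,0,0,0],[8.5,0,0,0,0,0,0],[8.5,0,0,0,0,0,0],[8.5,0,0,0,0,0,0],[8.5,0,0,0,0,0,0],[8.5,0,0,0,0,0,0]]
  ]
}}

```text
t: 19.12
position: [0.5527, -0.2024, 0.2513]
eef_rot: [-3.142, 0.0, 1.013]
wrist_force: [-0.1, -0.2, 0.1]
width: 0.0708
```

Call:
{"op": "play_rows", "data": {
  "steps": [
    [[8.5,0,0,0,0,0,0],[8.5,0,0,0,0,0,0.1208],[8.5,0,0,0,0,0,0.1208],[8.5,0,0,0,0,0,0.1208],[8.5,0,0,0,0,0,0.1208],[8.5,0,0,0,0,0,0.1208],[8.5,0,0,0,0,0,0.1208],[8.5,0,0,0,0,0,0.1208]]
  ]
}}

```text
t: 19.78
position: [0.5527, -0.2024, 0.2514]
eef_rot: [3.142, -0.0, 0.162]
wrist_force: [-0.0, 0.0, 0.2]
width: 0.085
```

Call:
{"op": "play_rows", "data": {
  "steps": [
    [[8.5,0,0,0,0,0,0.1208],[8.5,0,0,0,0,0,0.1208],[8.5,0,0,0,0,0,0.1208],[8.5,0,0,0,0,0,0.1208],[8.5,0,0,0,0,0,0.1208],[8.5,0,0,0,0,0,0.1208],[8.5,0,0,0,0,0,0.1208],[8.5,0,0,0,0,0,0.1208]]
  ]
}}

```text
t: 20.45
position: [0.5527, -0.2024, 0.2514]
eef_rot: [-3.142, -0.0, -0.804]
wrist_force: [-0.4, 0.3, 0.1]
width: 0.0849
```

Call:
{"op": "play_rows", "data": {
  "steps": [
    [[8.5,0,0,0,0,0,0.1208],[8.5,0,0,0,0,0,0.1208],[8.5,0,0,0,0,0,0.1208],[8.5,0,0,0,0,0,0.1208],[8.5,0,0,0,0,0,0.1208],[8.5,0,0,0,0,0,0.1208],[8.5,0,0,0,0,0,0.1208],[8.5,0,0,0,0,0,0.1208]]
  ]
}}

```text
t: 21.12
position: [0.5527, -0.2024, 0.2514]
eef_rot: [-3.142, -0.0, -1.77]
wrist_force: [0.5, 0.3, -0.7]
width: 0.0848
```

Call:
{"op": "play_rows", "data": {
  "steps": [
    [[8.5,0,0,0,0,0,0.1208],[8.5,0,0,0,0,0,0.1208],[8.5,0,0,0,0,0,0.1208],[2.4,0,0,0,0,0,0],[2.4,0,0,0,0,0,0],[2.4,0,0,0,0,0,0],[2.4,0,0,0,0,0,0],[2.4,0,0,0,0,0,0]]
  ]
}}

```text
t: 21.78
position: [0.5526, -0.2024, 0.2514]
eef_rot: [3.141, -0.0, -2.125]
wrist_force: [0.7, 0.2, -0.7]
width: 0.0252
```

Run:
```python
from h import *
delta([.5519,-.2033,.228],-2.12)
im=viewer.grab_frame('wrist');cv2.imwrite('pics/w9.png',im[:,:,::-1])
```

```text
t 21.78 P [ 0.5526 -0.2024  0.2514] rpy [ 3.1415 -0.     -2.1249] q6 1.585 F [ 0.7  0.2 -0.7] w 0.0252
shift tool cm [0.12 0.01 2.34] rotvec [ 0.0001 -0.     -0.0049]
```

View pics/w9.png

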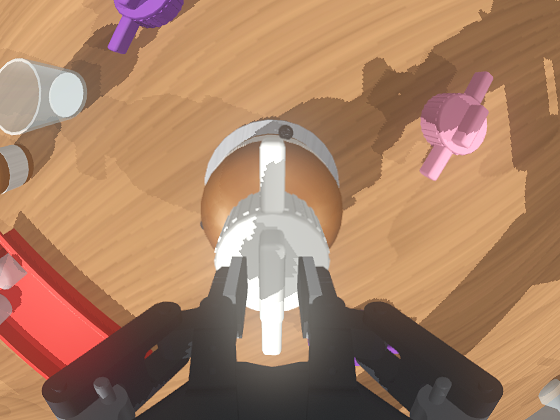

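Aligned. Final stroke is 24 rows (2.9 rad, about 0.4 rad past free) with a firmer grip.

Call:
{"op": "play_rows", "data": {
  "steps": [
    [[0.8,0,0,0,0,0,0],[0.8,0,0,0,0,0,0],[0.8,0,0,0,0,0,0],[0.8,0,0,0,0,0,0],[0.8,0,0,-0.027,0,0,-0.1208],[0.8,0,0,-0.027,0,0,-0.1208],[0.8,0,0,-0.027,0,0,-0.1208],[0.8,0,0,-0.027,0,0,-0.1208]]
  ],
  "force": 60
}}

```text
t: 22.5
position: [0.5527, -0.2023, 0.2526]
eef_rot: [-3.141, 0.0, -1.637]
wrist_force: [-0.8, 0.3, 2.3]
width: 0.0105
```

Call:
{"op": "play_rows", "data": {
  "steps": [
    [[0.8,0,0,-0.027,0,0,-0.1208],[0.8,0,0,-0.027,0,0,-0.1208],[0.8,0,0,-0.027,0,0,-0.1208],[0.8,0,0,-0.027,0,0,-0.1208],[0.8,0,0,-0.027,0,0,-0.1208],[0.8,0,0,-0.027,0,0,-0.1208],[0.8,0,0,-0.027,0,0,-0.1208],[0.8,0,0,-0.027,0,0,-0.1208]]
  ]
}}

```text
t: 23.17
position: [0.5527, -0.2022, 0.2548]
eef_rot: [-3.141, -0.0, -0.671]
wrist_force: [0.0, 1.3, 2.1]
width: 0.0105
```

Call:
{"op": "play_rows", "data": {
  "steps": [
    [[0.8,0,0,-0.027,0,0,-0.1208],[0.8,0,0,-0.027,0,0,-0.1208],[0.8,0,0,-0.027,0,0,-0.1208],[0.8,0,0,-0.027,0,0,-0.1208],[0.8,0,0,-0.027,0,0,-0.1208],[0.8,0,0,-0.027,0,0,-0.1208],[0.8,0,0,-0.027,0,0,-0.1208],[0.8,0,0,-0.027,0,0,-0.1208]]
  ]
}}

```text
t: 23.83
position: [0.5527, -0.2022, 0.257]
eef_rot: [-3.141, -0.0, 0.296]
wrist_force: [1.2, 1.6, 1.4]
width: 0.0103
```

Call:
{"op": "play_rows", "data": {
  "steps": [
    [[0.8,0,0,-0.027,0,0,-0.1208],[0.8,0,0,-0.027,0,0,-0.1208],[0.8,0,0,-0.027,0,0,-0.1208],[0.8,0,0,-0.027,0,0,-0.1208],[0.8,0,0,0,0,0,0]]
  ]
}}

```text
t: 24.25
position: [0.5526, -0.2023, 0.258]
eef_rot: [-3.142, -0.0, 0.777]
wrist_force: [-0.4, 1.3, 1.9]
width: 0.0103
```

Call:
{"op": "play_rows", "data": {
  "steps": [
    [[0.8,0,0,-0.1,0,0,0],[0.8,0,0,-0.1,0,0,0],[0.8,0,0,-0.1,0,0,0]]
  ]
}}

```text
t: 24.5
position: [0.5525, -0.2023, 0.2606]
eef_rot: [-3.141, 0.0, 0.77]
wrist_force: [0.5, 0.2, -1.0]
width: 0.0103
```

The cap lifted without resistance (about -1 N, its own weight), so it's free. I'll lift it clear and check.

Call:
{"op": "play_rows", "data": {
  "steps": [
    [[0.8,0,0,-0.5,0,0,0],[0.8,0,0,-0.8,0,0,0],[0.8,0,0,-1.2,0,0,0],[0.8,0,0,-1.4,0,0,0],[0.8,0,0,-1.0,0,0,0],[0.8,0,0,-0.4,0,0,0],[0.8,0,0,0,0,0,0]]
  ]
}}

```text
t: 25.08
position: [0.5531, -0.2026, 0.3156]
eef_rot: [3.139, -0.001, 0.773]
wrist_force: [-0.5, -0.6, -1.0]
width: 0.0101
```

Run:
```python
from h import *
delta([.488,.173,.31],.23)
plan([.488,.173,.30],.23,16,0.8)
im=viewer.grab_frame('scene');cv2.imwrite('pics/s10.png',cv2.resize(im[120:320,170:400],None,fx=3,fy=3)[:,:,::-1])
im=viewer.grab_frame('top');cv2.imwrite('pics/t10.png',im[:,:,::-1])
```

```text
t 25.08 P [ 0.5531 -0.2026  0.3156] rpy [ 3.1387e+00 -8.0000e-04  7.7250e-01] q6 -1.313 F [-0.5 -0.6 -1. ] w 0.0101
shift tool cm [ 21.55 -31.45   0.48] rotvec [ 0.0026 -0.0015  0.5425]
[[0.8, 1.35, -1.97, 0.1, 0, 0, np.float64(0.0339)], [0.8, 1.28, -2.01, 0.1, 0, 0, np.float64(0.0339)], [0.8, 1.21, -2.05, 0.1, 0, 0, np.float64(0.0339)], [0.8, 1.14, -2.09, 0.1, 0, 0, np.float64(0.0339)], [0.8, 1.07, -2.13, 0.1, 0, 0, np.float64(0.0339)], [0.8, 1.0, -2.16, 0.1, 0, 0, np.float64(0.0339)], [0.8, 0.92, -2.2, 0.1, 0, 0, np.float64(0.0339)], [0.8, 0.85, -2.23, 0.1, 0, 0, np.float64(0.0339)], [0.8, 0.77, -2.25, 0.1, 0, 0, np.float64(0.0339)], [0.8, 0.69, -2.28, 0.1, 0, 0, np.float64(0.0339)], [0.8, 0.62, -2.3, 0.1, 0, 0, np.float64(0.0339)], [0.8, 0.54, -2.32, 0.1, 0, 0, np.float64(0.0339)], [0.8, 0.46, -2.34, 0.1, 0, 0, np.float64(0.0339)], [0.8, 0.38, -2.35, 0.1, 0, 0, np.float64(0.0339)], [0.8, 0.3, -2.36, 0.1, 0, 0, np.float64(0.0339)], [0.8, 0.22, -2.37, 0.1, 0, 0, np.float64(0.0339)]]
```

View pics/s10.png

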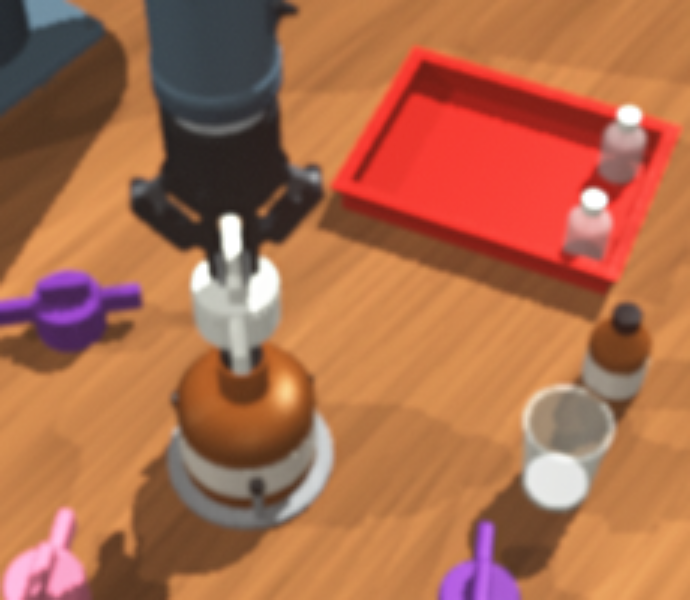

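The cap hangs clear above the bare neck, level in the grip. Moving to the tray.

Call:
{"op": "play_rows", "data": {
  "steps": [
    [[0.8,1.35,-1.97,0.1,0,0,0.034],[0.8,1.28,-2.01,0.1,0,0,0.034],[0.8,1.21,-2.05,0.1,0,0,0.034],[0.8,1.14,-2.09,0.1,0,0,0.034],[0.8,1.07,-2.13,0.1,0,0,0.034],[0.8,1.0,-2.16,0.1,0,0,0.034],[0.8,0.92,-2.2,0.1,0,0,0.034],[0.8,0.85,-2.23,0.1,0,0,0.034]]
  ]
}}

```text
t: 25.85
position: [0.5194, -0.0133, 0.3048]
eef_rot: [-3.14, 0.001, 0.499]
wrist_force: [0.6, -0.6, -1.5]
width: 0.0106
```

Call:
{"op": "play_rows", "data": {
  "steps": [
    [[0.8,0.77,-2.25,0.1,0,0,0.034],[0.8,0.69,-2.28,0.1,0,0,0.034],[0.8,0.62,-2.3,0.1,0,0,0.034],[0.8,0.54,-2.32,0.1,0,0,0.034],[0.8,0.46,-2.34,0.1,0,0,0.034],[0.8,0.38,-2.35,0.1,0,0,0.034],[0.8,0.3,-2.36,0.1,0,0,0.034],[0.8,0.22,-2.37,0.1,0,0,0.034]]
  ]
}}

```text
t: 26.52
position: [0.487, 0.1743, 0.2969]
eef_rot: [-3.141, 0.002, 0.227]
wrist_force: [0.4, 0.3, -1.4]
width: 0.0101
```

Call:
{"op": "play_rows", "data": {
  "steps": [
    [[0.8,0,0,0,0,0,0],[0.8,0,0,0,0,0,0]]
  ]
}}

```text
t: 26.68
position: [0.4871, 0.1741, 0.297]
eef_rot: [3.142, 0.002, 0.232]
wrist_force: [0.8, 0.1, -2.3]
width: 0.0103
```

Run:
```python
from h import *
delta([.488,.173,.135],.23)
im=viewer.grab_frame('wrist');cv2.imwrite('pics/w11.png',im[:,:,::-1])
print(viewer.tip_of('cap_mid','wrist')[:1])
im=viewer.grab_frame('scene');cv2.imwrite('pics/s11.png',cv2.resize(im[80:280,200:430],None,fx=3,fy=3)[:,:,::-1])
print(viewer.tip_of('cap_mid','scene')[:5])
```

```text
t 26.68 P [0.4871 0.1741 0.297 ] rpy [3.1416e+00 1.8000e-03 2.3170e-01] q6 -0.104 F [ 0.8  0.1 -2.3] w 0.0103
shift tool cm [ 0.09  0.13 16.2 ] rotvec [0.     0.0018 0.0017]
[{'position': [0.492, 0.1742, 0.2061], 'p': 0.64}]
[{'position': [0.485, 0.1724, 0.208], 'p': 0.85}, {'position': [0.7843, -0.2082, 0.0309], 'p': 0.8}, {'position': [0.3406, -0.1947, 0.0295], 'p': 0.72}, {'position': [0.5147, -0.3969, 0.0281], 'p': 0.6}, {'position': [0.6524, 0.1524, 0.0443], 'p': 0.48}]
```

View pics/w11.png

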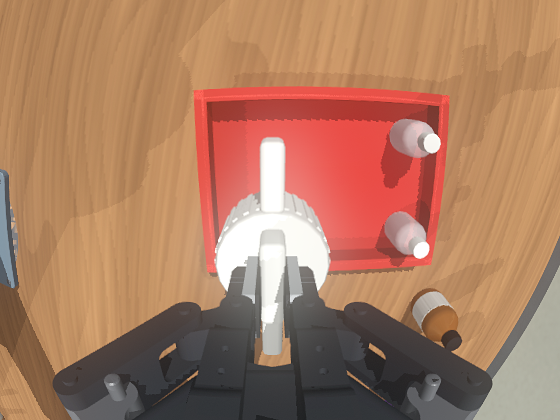

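View pics/s11.png

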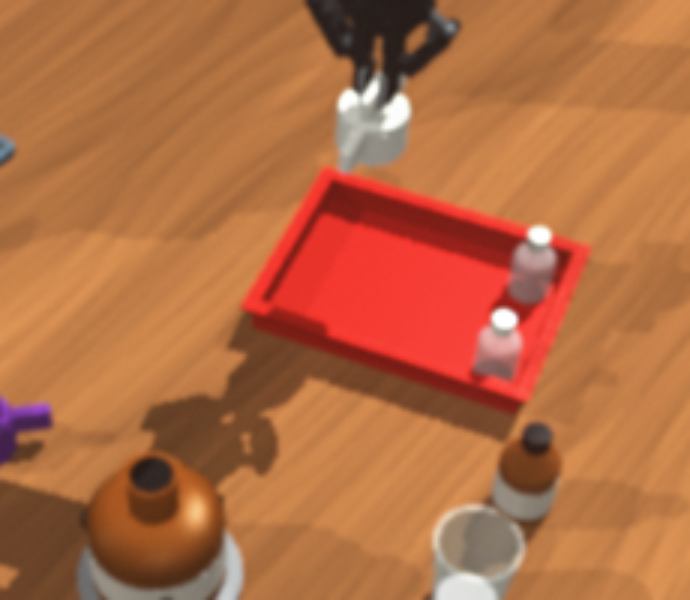

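The cap is held level over the tray's free half. I'll verify the tray's place from its rim corners in the wrist view: (197,92), (447,97), (432,264), (210,272).

Run:
```python
from h import *
e=onplane('wrist',[(195,92),(448,97),(433,264),(209,273)],.035)[:,:2];print(e.round(4))
print(e.mean(0), np.linalg.norm(np.diff(e,axis=0),axis=1), np.degrees(np.arctan2(*(e[1]-e[0])[::-1])),np.degrees(np.arctan2(*(e[2]-e[3])[::-1])))
t=np.radians(13.2);c=np.array([.4871,.1741]);X=np.array([np.cos(t),np.sin(t)]);Y=np.array([-X[1],X[0]])
for m in(e.mean(0),np.array([.546,.1875])): print((c-m)@X,(c-m)@Y)
```

```text
[[0.3886 0.2483]
 [0.6539 0.3147]
 [0.7083 0.1182]
 [0.4387 0.0489]]
[0.54737158 0.18251244] [0.27352211 0.20392517 0.27826155] 14.053789709877934 14.407859421551859
-0.06060012297562044 0.005572897805128653
-0.06040369903871199 0.00040390895101729375
```

In tray axes the cap is at about (-60, +0 to +5) mm, with good margins on all sides. Descending.

Call:
{"op": "play_rows", "data": {
  "steps": [
    [[0.8,0,0,1.0,0,0,0],[0.8,0,0,2.0,0,0,0],[0.8,0,0,2.5,0,0,0],[0.8,0,0,2.5,0,0,0],[0.8,0,0,2.5,0,0,0],[0.8,0,0,2.5,0,0,0],[0.8,0,0,2.0,0,0,0],[0.8,0,0,1.0,0,0,0]]
  ]
}}

```text
t: 27.55
position: [0.4862, 0.1722, 0.1347]
eef_rot: [-3.141, 0.005, 0.228]
wrist_force: [-0.4, -0.3, -0.9]
width: 0.0102
```

Call:
{"op": "play_rows", "data": {
  "steps": [
    [[0.8,0,0,0.2,0,0,0],[0.8,0,0,0.2,0,0,0],[0.8,0,0,0.15,0,0,0],[0.8,0,0,0,0,0,0]]
  ]
}}

```text
t: 27.88
position: [0.4885, 0.1733, 0.1333]
eef_rot: [3.141, -0.002, 0.229]
wrist_force: [-0.1, 0.1, -1.5]
width: 0.0106
```

Run:
```python
from h import *
delta([.488,.173,.1237],.23)
im=viewer.grab_frame('wrist');cv2.imwrite('pics/w12.png',im[:,:,::-1])
im=viewer.grab_frame('scene');cv2.imwrite('pics/s12.png',cv2.resize(im[120:220,270:400],None,fx=5,fy=5)[:,:,::-1])
```

```text
t 27.88 P [0.4885 0.1733 0.1333] rpy [ 3.1414e+00 -2.0000e-03  2.2870e-01] q6 -0.103 F [-0.1  0.1 -1.5] w 0.0106
shift tool cm [-0.06  0.01  0.96] rotvec [ 0.0002 -0.002  -0.0013]
```

View pics/w12.png

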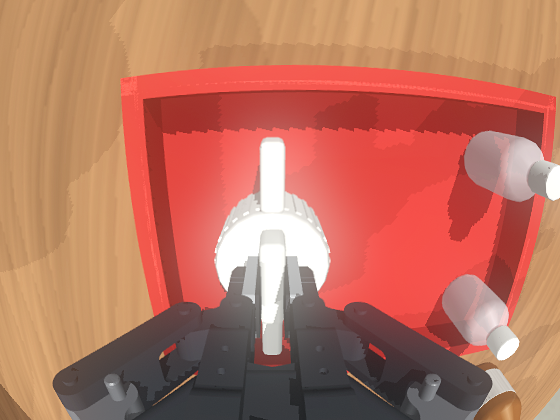

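View pics/s12.png

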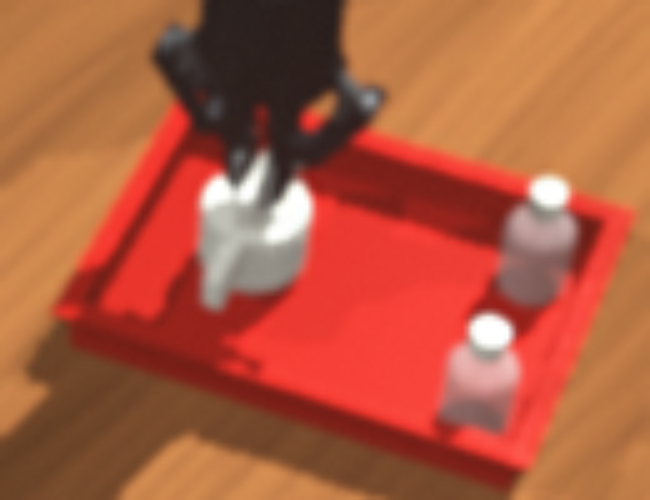

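Inside the tray with clear walls all round. I'll lower gently until contact.

Call:
{"op": "play_rows", "data": {
  "steps": [
    [[0.8,0,0,0.12,0,0,0],[0.8,0,0,0.12,0,0,0],[0.8,0,0,0.12,0,0,0],[0.8,0,0,0,0,0,0]]
  ]
}}

```text
t: 28.32
position: [0.4877, 0.1733, 0.1287]
eef_rot: [3.142, 0.0, 0.229]
wrist_force: [0.7, -0.3, -0.5]
width: 0.0102
```

Call:
{"op": "play_rows", "data": {
  "steps": [
    [[0.8,0,0,0.08,0,0,0],[0.8,0,0,0.08,0,0,0],[0.8,0,0,0,0,0,0]]
  ]
}}

```text
t: 28.57
position: [0.4877, 0.1732, 0.127]
eef_rot: [-3.142, 0.0, 0.229]
wrist_force: [-0.5, 0.2, -0.6]
width: 0.0105
```

Call:
{"op": "play_rows", "data": {
  "steps": [
    [[0.8,0,0,0.08,0,0,0],[0.8,0,0,0.08,0,0,0],[0.8,0,0,0,0,0,0]]
  ]
}}

```text
t: 28.82
position: [0.4877, 0.1733, 0.1254]
eef_rot: [-3.142, 0.0, 0.229]
wrist_force: [-0.2, 1.2, -0.4]
width: 0.0101
```

Call:
{"op": "play_rows", "data": {
  "steps": [
    [[0.8,0,0,0.05,0,0,0],[0.8,0,0,0.05,0,0,0],[0.8,0,0,0,0,0,0]]
  ]
}}

```text
t: 29.07
position: [0.4877, 0.1732, 0.1245]
eef_rot: [-3.142, 0.0, 0.229]
wrist_force: [0.1, -0.7, -1.0]
width: 0.0101
```

Call:
{"op": "play_rows", "data": {
  "steps": [
    [[0.8,0,0,0.05,0,0,0],[0.8,0,0,0,0,0,0]]
  ]
}}

```text
t: 29.23
position: [0.4879, 0.1733, 0.1243]
eef_rot: [3.142, -0.0, 0.229]
wrist_force: [-0.9, -1.0, 1.2]
width: 0.0104
```

Call:
{"op": "play_rows", "data": {
  "steps": [
    [[0.8,0,0,0.05,0,0,0],[0.8,0,0,0,0,0,0]]
  ]
}}

```text
t: 29.4
position: [0.488, 0.1733, 0.1242]
eef_rot: [3.141, -0.001, 0.229]
wrist_force: [-3.0, 0.1, 5.1]
width: 0.0106
```

Contact: 5 N at z = 0.1242, against a predicted 0.1237. I'll ease off half a millimetre and release slowly.

Call:
{"op": "play_rows", "data": {
  "steps": [
    [[0.8,0,0,-0.05,0,0,0],[1.3,0,0,0,0,0,0],[1.6,0,0,0,0,0,0],[2.2,0,0,0,0,0,0],[3.2,0,0,0,0,0,0],[5,0,0,0,0,0,0],[7,0,0,0,0,0,0],[8.5,0,0,0,0,0,0]]
  ],
  "force": 20
}}

```text
t: 30.07
position: [0.4878, 0.1733, 0.124]
eef_rot: [-3.142, 0.0, 0.229]
wrist_force: [-0.4, 0.4, -0.2]
width: 0.0672
```

Call:
{"op": "play_rows", "data": {
  "steps": [
    [[8.5,0,0,0,0,0,0],[8.5,0,0,-0.5,0,0,0],[8.5,0,0,-1.5,0,0,0],[8.5,0,0,-3,0,0,0],[8.5,0,0,-4,0,0,0],[8.5,0,0,-4,0,0,0],[8.5,0,0,-3,0,0,0],[8.5,0,0,0,0,0,0]]
  ]
}}

```text
t: 30.73
position: [0.4906, 0.1737, 0.2916]
eef_rot: [3.14, -0.013, 0.229]
wrist_force: [0.7, 0.3, -0.2]
width: 0.085
```

Run:
```python
from h import *
delta([.488,.173,.1237],.23)
im=viewer.grab_frame('wrist');cv2.imwrite('pics/w13.png',im[:,:,::-1])
print(viewer.tip_of('cap_mid','wrist')[:1])
im=viewer.grab_frame('scene');cv2.imwrite('pics/s13.png',im[:,:,::-1])
print(viewer.tip_of('cap_mid','scene')[:5])
print(viewer.tip_of('beaker_mid','scene')[:1],viewer.tip_of('reagent_mid','scene')[:1],viewer.tip_of('vial0_mid','scene')[:3])
```

```text
t 30.73 P [0.4906 0.1737 0.2916] rpy [ 3.1403 -0.0131  0.229 ] q6 -0.103 F [ 0.7  0.3 -0.2] w 0.085
shift tool cm [-4.900e-01 -1.000e-02  1.679e+01] rotvec [ 0.0013 -0.0131 -0.001 ]
[{'position': [0.3409, -0.1955, 0.0265], 'p': 0.71}]
[{'position': [0.7866, -0.2085, 0.0318], 'p': 0.98}, {'position': [0.5169, -0.3955, 0.0284], 'p': 0.73}, {'position': [0.3411, -0.1952, 0.0322], 'p': 0.67}]
[{'position': [0.7672, -0.0642, 0.0451], 'p': 0.57}] [{'position': [0.7521, 0.05, 0.0475], 'p': 0.65}] [{'position': [0.6534, 0.1533, 0.0398], 'p': 0.51}, {'position': [0.75, 0.0476, 0.0499], 'p': 0.3}]
```

View pics/w13.png

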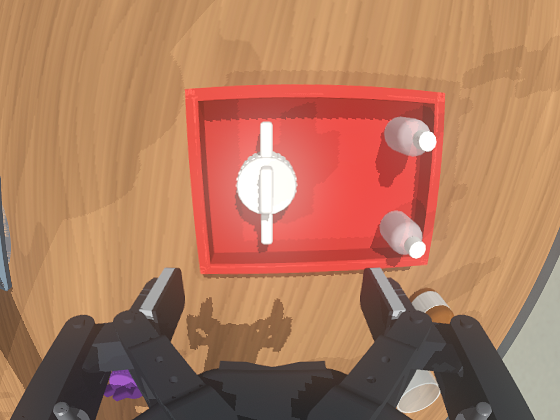

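View pics/s13.png

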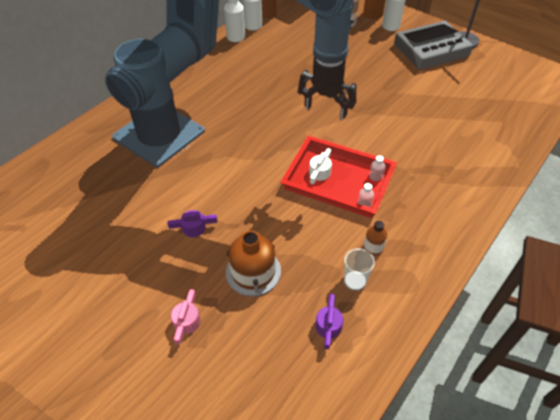

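The cap stands upright in the tray's free half, at pixel (266,183) in the wrist view, clear of the walls and bottles. The gripper is empty and well above it. Handing in.

Run:
```python
from h import *
from station import ticket
e=onplane('wrist',[(266.5,122),(266.5,244)],.0455);print(e,np.linalg.norm(e[0]-e[1]))
print(ticket.hand_in())
```

```text
[[0.46571324 0.23475587 0.0455    ]
 [0.49314008 0.11411391 0.0455    ]] 0.12372031156194874
the job is handed in; nothing more can be done
None
```

The white cap is unscrewed and standing upright, bar on top, on the floor of the tray's free half. I handed the job in at about 31 s of the 67 s limit.

**How it was done:** I gripped the bar directly instead of pushing a wing. The cap turned just over two turns anticlockwise in four strokes. I regripped only while it was still threaded, so the bar was held when the cap came free. It then went down onto the tray floor with about 5 N of contact, at z = 0.1242 m against a predicted 0.1237 m, and I opened the fingers slowly.

**Final checks:**
- **Cap:** the last pictures show it upright and clear of the walls. At flat-standing height its wings measure 124 mm against the true 128 mm, which fits a level cap within pixel error.
- **Other items:** the beaker, the reagent bottle and the tray bottle I re-measured came out within about 8 mm of their first positions. That is more than the detector's stated 4 mm for the reagent bottle, but I compared different cameras and the arm never went near it. The second tray bottle was not re-measured and looks unmoved.
- **Forces:** the readings after each move never exceeded about 6 N.
- **Failed check:** the detector did not find the white cap in the final pictures, only the pink and purple look-alikes, so its final pose comes from my own view of the images and the wing-tip measurement.

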